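# Slide the charcoal block into the hearth corner and close it with the half brick

### The arm

A 6-joint arm with a two-finger parallel gripper is mounted at the origin on the work surface. World frame = base frame: x ahead of the robot, y to its left, z up, the work surface at z = 0. Lengths are in mm, angles in rad, forces in N, time in s.
With the tool pointing down it reaches from about 350 to 875 mm from the base axis. Payload 4.2 kg.
Tool frame: the origin (TCP) lies midway between the tips of the shut fingers; the grasp point (between the pads) lies 19 mm behind it; z points along the fingers, y is the line along which they close (so a half turn about z gives the same grasp; the last joint's range is limited). The gripper opens to 85 mm and grips with 20 to 120 N. Pads are 22 mm wide; open, the fingers measure 114 mm over their backs; the gripper's body (76 mm by 85 mm) begins 54 mm behind the grasp point. The pads swing forward as they close: fully open they stand 13 mm farther back than shut.
Start: joints at [1.594, 0.385, 0.008, 0, -1.194, -0.259], TCP at [145.982, 607.691, 231.312] pointing down, gripper open.
Joint ranges: [-3.14, 3.14], [-1.21, 2.06], [-1.07, 1.41], [-3.16, 2.05], [-2.99, -0.16], [-3.1, 3.1]. Speed limits (rad/s): [2.79, 2.79, 3.14, 3.14, 3.14, 3.14].

### API

Orientations are given as a unit quaternion [x, y, z, w].
In Python, from bench import * gives the robot as it stands.
- The arm moves only by the tool drive_tool, never from a script. Its argument "plan" is a list that holds one entry, the list of rows, each a list of 5 numbers: the closure, from -1 (fully open) to 1 (shut), then the shift along the world's x, y, z in mm, then the turn about the world's z in degrees. A call has 1 to 20 rows; each row shifts and turns the commanded pose from where the row before left it; what a row does not reach is not made up. A row lasts 1/12 s, in which the tool goes at most 41.7 mm and 7.16 degrees, less where a joint would pass 70% of its speed; a pose out of reach is approached as far as the arm can. A call is refused whole if a number of a shift passes 41.7 or a number of a turn 7.16, either way. A call with a gripper value outside its range is refused whole. The fingers move at their own pace and stop on an object; the grip force is fixed at half the most. Time passes only in rows, so rows that do not move let the fingers close. It gives the time, the measured TCP pose, the force, the opening and the grip force at its end, in the units of the state.
- read_state(): the state, without advancing time (a new reading comes with each control period).
- get_image(name): name is "side" or "top"; returns (picture, depth): 480x640x3 uint8, red, green, blue; 480x640 float32, mm along the optical axis (not along the pixel's ray), 0 where there is no reading.
- camera_model(name): a dict with "fx", "fy", "cx", "cy" (pixels), "R" (3x3) and "t" (3): a world point X has camera coordinates R X + t. Camera axes: x right, y down, z forward; pixel columns grow to the right and rows downward; lengths in mm; the calibration is good to about 2 mm. A picture is of the moment at which its call begins. camera_model takes no time and is no camera call.
- job_done(): hands the job in; it is judged then, once.
The state is a dict: "clock": time; "joints": joint angles; "joint_vel": joint speeds; "joint_efforts": joint torques, N m; "position": TCP position; "ee_rot": TCP orientation; "contact_force": force on the tool from outside, world axes, zero at the start; "wrist_torque": the same for the moment, N m; "gripper_width": finger opening in mm; "grasp_force": force on a finger pad.
Only numpy, scipy, OpenCV 4.12 (cv2) and the standard library are available. Lean on these libraries where they do the work, as an engineer would, in place of code of your own. Each camera call takes 0.05 s, during which the arm holds its last target. There are 200 camera calls.

### The job

Get the soldering hearth ready: with your fingertips, gently slide the black charcoal block along the tile into the firebrick corner, its far end flush against the back bricks and its long side flush against the long side brick, with the silver setting still riding undisturbed on top. Push the loose half brick along the tile until its long face lies flush against the open long side of the charcoal block. Only push: do not pick up or tip anything, and leave the dish and the other things on the bench alone.

Things in the scene. Friction and masses are not known exactly. Their poses are not given: they have to be found in the camera images.
- hearth: Fixed terracotta tile 400 x 400 x 20 mm on the bench. Origin: centre of its underside; x away from the robot, to the back (yaw varies), z up; tile top 20 mm above the bench. Cream firebricks are cemented along its far edge: their front face is the plane x = +140 mm, 57 mm deep, 64 mm high (top 84 mm above the bench), from y = -171 to +172 mm.
- side_brick: Long cream firebrick, 230 (x) x 57 (y) x 64 mm high, cemented on the tile (fixed), square to and touching the back bricks, at the left or right edge of the tile (hearth y = +-148.5 mm), varying. Origin: centre of its NEAR end, on the tile; it runs 230 mm along +x; long faces y = +-28.5 mm. Its face to the tile's middle makes the corner with the back bricks.
- block: Black charcoal soldering block with two thin binding wires, 140 (x) x 70 (y) x 30 mm high, about 0.2 kg, loose on the middle of the tile, turned up to about 15 degrees. Origin: centre of its underside; x along its length, its +x end towards the back bricks. It slides with a few N at most.
- setting: Small silver pendant setting lying loose on top of the charcoal block near its middle: disc 46 mm across, 3 mm thick, with a round collar 34 mm across, 13 mm high in all, 35 g. Origin: centre of its underside.
- brick: Loose half firebrick, yellower than the others, 114 (x) x 57 (y) x 64 mm high, about 0.35 kg, on the tile on the side away from the side brick, length roughly towards the back bricks. Origin: centre of its underside; long faces y = +-28.5 mm. It slides with some 2 to 6 N.
- dish: White ceramic borax dish, 64 mm across, 18 mm high, loose near the front corner of the tile on the half brick's side. Origin at the centre of its underside.
- blue_lighter: Blue lighter lying on the bench to the left of the tile, 78 x 24 x 15 mm. Origin at the middle of its underside.
- red_lighter: Red lighter lying on the bench to the right of the tile, 78 x 24 x 15 mm. Origin at the middle of its underside.
- tweezers: Steel tweezers lying on the bench to the left of the tile, 162 mm long, 23 mm wide, 6 mm high. Origin at the middle of its underside.
- pliers: Pliers with red grips lying on the bench to the right of the tile, 146 mm long, 55 mm wide, 12 mm high. Origin at the pivot, underside.
- flux_jar: Amber jar with white lid standing to the right of the tile, 48 mm across, 75 mm high. Origin at the centre of its underside.
- torch: Hand gas torch with red body standing to the left of the tile, base 60 mm across, 137 mm high, its nozzle reaches 52 mm from its axis. Origin at the centre of its underside.
There are look-alikes about, which are no part of the job. Of the things that look like the block, the middle-sized one is meant.

How it is judged:
By the outcome, as a careful person would: the job done as asked, in the order asked, and still so for the second after the job is handed in, with the robot touching nothing.
It also fails if it takes over 72 s, if anything falls off the work surface, if the arm or the gripper's body presses on something with over 40 N, if the wrist force passes 120 N, or if a joint passes its speed limit or range.

## Working session

There is one attempt and no reset: what is moved stays moved. The work goes in short steps, Python scripts to look and compute and a tool call to move; the robot and the scene stay as the last step left them, time stands still between calls to the robot, and variables do not carry over. Pictures are saved under pics/ and viewed, at most 10 in all, crops included, and the job is handed in when it is done.

Besides the shell and the picture viewer there is one more tool, called as name(argument=value, ...) on one line, values as JSON. drive_tool: Moves the arm, as the interface text tells. Its arguments: {"type":"object","properties":{"plan":{"type":"array"}},"required":["plan"]}

```bash
mkdir -p pics; cat > h.py <<'E'
from bench import *
import numpy as np, cv2
def ray(name,u,v):
    m=camera_model(name);R=np.array(m["R"]);t=np.array(m["t"])
    d=R.T@np.array([(u-m["cx"])/m["fx"],(v-m["cy"])/m["fy"],1.]);return -R.T@t,d
def onz(name,u,v,z):
    o,d=ray(name,u,v);return o+d*(z-o[2])/d[2]
def proj(name,X):
    m=camera_model(name);c=np.array(m["R"])@np.array(X,float)+np.array(m["t"]);return c[0]/c[2]*m["fx"]+m["cx"],c[1]/c[2]*m["fy"]+m["cy"]
def cloud(name,dep):
    m=camera_model(name);v,u=np.mgrid[:480,:640]
    c=np.stack([(u-m["cx"])/m["fx"]*dep,(v-m["cy"])/m["fy"]*dep,dep],-1)
    return (c-np.array(m["t"]))@np.array(m["R"])
E
python3 - <<'E'
from h import *
for n in("top","side"):
    p,d=get_image(n);cv2.imwrite(f"pics/{n}0.png",p[:,:,::-1]);np.savez(f"{n}0.npz",p=p,d=d)
    print(n,ray(n,320,240))
s=read_state();print(s["clock"],s["position"],s["ee_rot"],s["contact_force"],s["gripper_width"])
E
```

```text
top (array([286.56132412,  16.23929705, 981.03483086]), array([ 0.16798817, -0.00372699, -0.98579862]))
side (array([ 49.26558885, 502.53035496, 821.64187952]), array([ 0.40739137, -0.51315951, -0.7556442 ]))
0.1 [145.88970409 607.1988357  230.32912358] [ 9.93044953e-01 -1.17731671e-01 -6.51064455e-05  9.85554198e-04] [-0.0755276  -0.52129744 -1.1948331 ] 85.34134950377938
```

View pics/top0.png

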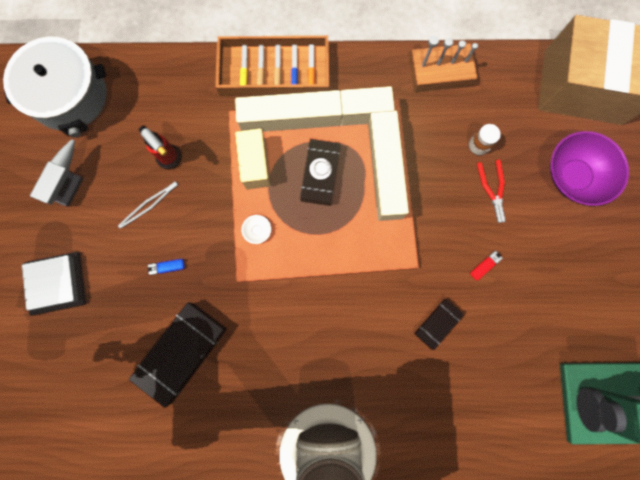

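View pics/side0.png

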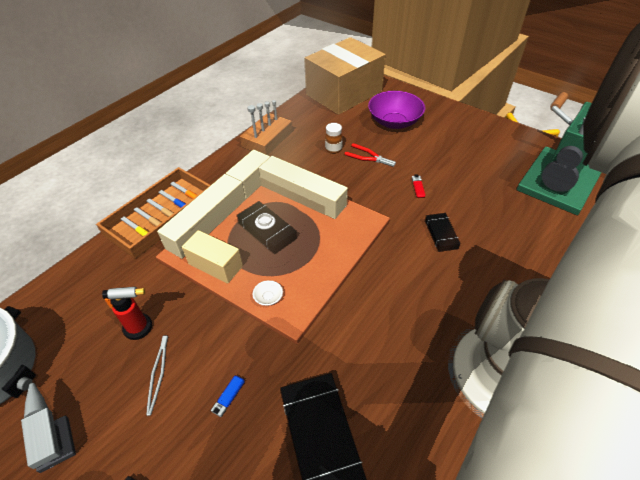

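The top view shows three black wired blocks: large at (178,355), small at (440,323), and the one on the tile at (321,172). That last one is the middle-sized, with the silver setting on it, so it fits. The side brick is on the right, the half brick at (252,158) and the dish at (257,229).

```bash
cat >> h.py <<'E'
def rect(P,lo=2,hi=98):
    (c,s,a)=cv2.minAreaRect(P.astype(np.float32));return np.round(c,1),np.round(s,1),round(a,2)
def maskz(name,dep,z0,z1,box):
    W=cloud(name,dep);m=(W[...,2]>z0)&(W[...,2]<z1)&(dep>0)
    m&=(W[...,0]>box[0])&(W[...,0]<box[1])&(W[...,1]>box[2])&(W[...,1]<box[3]);return W,m
def blobs(name,dep,z0,z1,z,box,amin=60):
    W,m=maskz(name,dep,z0,z1,box)
    cs,_=cv2.findContours(m.astype(np.uint8),cv2.RETR_EXTERNAL,cv2.CHAIN_APPROX_NONE)
    out=[]
    for c in cs:
        if cv2.contourArea(c)<amin:continue
        P=np.array([onz(name,u,v,z)[:2] for u,v in c[:,0]])
        out.append((rect(P),cv2.contourArea(c),np.round(cv2.boxPoints(cv2.minAreaRect(P.astype(np.float32))),0).tolist()))
    return out
E
python3 - <<'E'
from h import *
box=(300,800,-250,300)
for n in("top","side"):
    f=np.load(n+"0.npz");d=f["d"]
    print(n,"tops84");[print(b) for b in blobs(n,d,77,92,84,box)]
    print("blk50");[print(b) for b in blobs(n,d,40,57,50,box)]
    print("setting63");[print(b) for b in blobs(n,d,57,70,63,box,20)]
    print("tile");[print(b) for b in blobs(n,d,14,27,20,box,1000)]
p=np.load("top0.npz")["p"]
cv2.imwrite("pics/crop1.png",cv2.resize(p[80:290,220:430],(800,800))[:600,:,::-1])
E
```

```text
top tops84
((array([624.7, 159.3]), array([115.3,  57. ]), 7.29), 1294.0, [[564.0, 180.0], [571.0, 124.0], [685.0, 138.0], [678.0, 195.0]])
((array([625.2,  13. ]), array([287.6, 348.6]), 3.93), 6477.5, [[470.0, 177.0], [494.0, -171.0], [781.0, -151.0], [757.0, 197.0]])
blk50
((array([600.5,  12.1]), array([ 70.8, 142.2]), 81.13), 1873.0, [[525.0, -12.0], [665.0, -34.0], [676.0, 36.0], [536.0, 58.0]])
((array([704.5,  28.5]), array([317.2, 111.6]), 72.26), 296.0, [[603.0, -106.0], [709.0, -140.0], [806.0, 163.0], [700.0, 197.0]])
setting63
((array([569.8, 153.2]), array([ 5.1, 54.6]), 7.39), 20.5, [[564.0, 180.0], [571.0, 126.0], [576.0, 126.0], [569.0, 181.0]])
((array([602.6,  11.8]), array([33. , 34.6]), 45.81), 30.5, [[579.0, 12.0], [604.0, -12.0], [627.0, 12.0], [602.0, 36.0]])
((array([711.5,  46.6]), array([  9.5, 291.3]), 3.89), 210.0, [[697.0, 192.0], [717.0, -99.0], [726.0, -98.0], [706.0, 192.0]])
tile
((array([571.7,  11.7]), array([398.9, 399. ]), 3.94), 21514.0, [[359.0, 197.0], [386.0, -201.0], [784.0, -174.0], [757.0, 224.0]])
side tops84Traceback (most recent call last):
  File "<stdin>", line 5, in <module>
  File "h.py", line 25, in blobs
    P=np.array([onz(name,u,v,z)[:2] for u,v in c[:,0]])
                ~~~^^^^^^^^^^^^
  File "h.py", line 7, in onz
    o,d=ray(name,u,v);return o+d*(z-o[2])/d[2]
        ~~~^^^^^^^^^^
  File "h.py", line 4, in ray
    m=camera_model(name);R=np.array(m["R"]);t=np.array(m["t"])
ValueError: time passes only in moves, steps and waits
```

```bash
sed -i 's/^def ray/_cm={n:camera_model(n) for n in ("top","side")}\ndef ray/; s/=camera_model(name)/=_cm[name]/' h.py
python3 - <<'E'
from h import *
f=np.load("top0.npz");p=f["p"]
cv2.imwrite("pics/crop1.png",cv2.resize(p[85:280,225:435],(640,594),interpolation=cv2.INTER_CUBIC)[:,:,::-1])
print("dish",onz("top",257,229,38))
E
```

```text
dish [472.81031614 150.01725283  38.        ]
```

View pics/crop1.png

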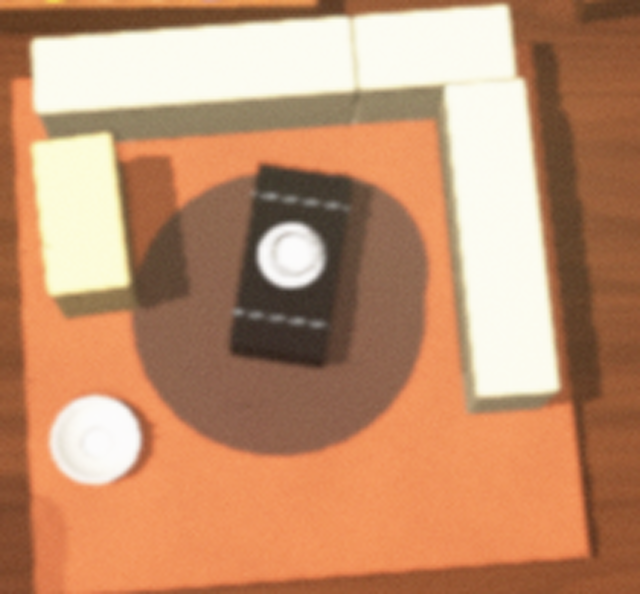

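drive_tool(plan=[[[-1, 21, -24.4, -3, -4.27], [-1, 21, -24.4, -3, -4.27], [-1, 21, -24.4, -3, -4.27], [-1, 21, -24.4, -3, -4.27], [-1, 21, -24.4, -3, -4.27], [-1, 21, -24.4, -3, -4.27], [-1, 21, -24.4, -3, -4.27], [-1, 21, -24.4, -3, -4.27], [-1, 21, -24.4, -3, -4.27], [-1, 21, -24.4, -3, -4.27], [-1, 21, -24.4, -3, -4.27], [-1, 21, -24.4, -3, -4.27], [-1, 21, -24.4, -3, -4.27], [-1, 21, -24.4, -3, -4.27], [-1, 21, -24.4, -3, -4.27], [-1, 21, -24.4, -3, -4.27], [-1, 21, -24.4, -3, -4.27], [-1, 21, -24.4, -3, -4.27], [-1, 21, -24.4, -3, -4.27], [-1, 21, -24.4, -3, -4.27]]])

```text
clock: 1.77
position: [566.5, 118.2, 170.7]
ee_rot: [-0.649, 0.761, 0.0, -0.0]
contact_force: [0.2, 0.4, 0.3]
gripper_width: 85.4
grasp_force: 0.0
```

Crop confirms it: the black block with the setting on top is at crop (292,265), the yellow half brick at (85,220), and the side brick is on the right. Now I'll move in and descend between the half brick and the block.

drive_tool(plan=[[[-1, 22, -25, 0, 0], [-1, 21, -24, 0, 0], [-1, 0, 0, -25, 0], [-1, 0, 0, -25, 0], [-1, 0, 0, -25, 0], [-1, 0, 0, -25, 0], [-1, 0, 0, -25, 0], [-1, 0, 0, -15, 0], [-1, 0, 0, -8, 0], [-1, 0, 0, 0, 0], [-1, 0, 0, 0, 0]]])

```text
clock: 2.68
position: [609.3, 70.7, 23.4]
ee_rot: [-0.65, 0.76, -0.0, -0.0]
contact_force: [-0.5, -0.0, 0.7]
gripper_width: 85.5
grasp_force: 0.0
```

```bash
python3 - <<'E'
from h import *
p,d=get_image("side");cv2.imwrite("pics/s1.png",cv2.resize(p[130:330,130:400],(800,593),interpolation=cv2.INTER_CUBIC)[:,:,::-1])
print(read_state()["position"])
E
```

```text
[609.81184302  70.95126115  24.26312615]
```

View pics/s1.png

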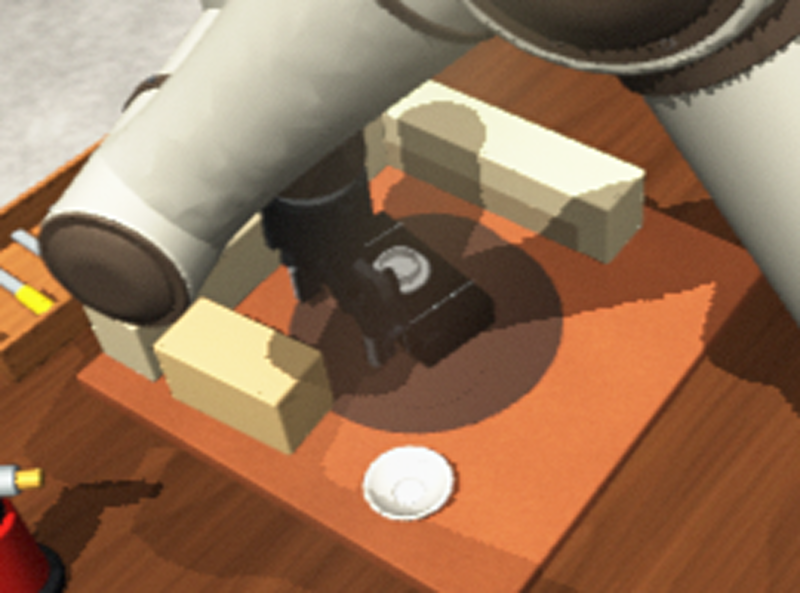

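The gripper is between the half brick (240,370 in this crop) and the block (420,310), the setting sits undisturbed, and the fingertips clear the tile. Starting the gentle side push with a slow turn.

drive_tool(plan=[[[-1, -0.6, -4, 0, 0], [-1, -0.5, -3, 0, 0], [-1, -0.3, -2, 0, 0], [-1, -0.2, -1.5, 0, 0], [-1, -0.2, -1.5, 0, 0], [-1, -0.2, -1.5, 0, 0], [-1, -0.2, -1.5, 0, 0.3], [-1, -0.2, -2, 0, 0.4], [-1, -0.2, -3, 0, 0.5], [-1, -0.2, -4, 0, 0.6], [-1, -0.2, -4, 0, 0.7], [-1, -0.2, -4, 0, 0.7], [-1, -0.2, -4, 0, 0.7], [-1, -0.2, -4, 0, 0.7], [-1, -0.2, -4, 0, 0.7], [-1, -0.2, -3, 0, 0.5], [-1, -0.2, -2, 0, 0.3], [-1, 0, -1, 0, 0.1]]])

```text
clock: 4.23
position: [604.8, 20.4, 23.4]
ee_rot: [-0.69, 0.724, -0.0, 0.0]
contact_force: [-0.3, 2.2, 1.3]
gripper_width: 85.2
grasp_force: 1.0
```

```bash
cat >> h.py <<'E'
H=np.array([571.7,11.7]);HA=np.radians(3.94);HX=np.array([np.cos(HA),np.sin(HA)]);HY=np.array([-HX[1],HX[0]])
def look(fn):
    p,d=get_image("top");p2,d2=get_image("side")
    a=p[85:285,225:435];b=p2[130:330,130:340]
    cv2.imwrite("pics/"+fn,cv2.resize(np.hstack([a,b]),(800,381),interpolation=cv2.INTER_CUBIC)[:,:,::-1])
    np.savez("last.npz",p=p,d=d,p2=p2,d2=d2)
    s=read_state();print(s["clock"],np.round(s["position"],1),np.round(s["contact_force"],1))
    for lo,hi,z,nm,D,k in((42,57,50,"blk",d,"top"),(59,70,63,"set",d,"top"),(77,90,84,"84",d,"top"),(42,57,50,"blk",d2,"side")):
        for (c,sz,an),A,P in blobs(k,D,lo,hi,z,(440,790,-130,240),25):
            q=c-H;print(nm,k,"c_h",np.round([q@HX,q@HY],1),"size",sz,"ang_h",round((an-3.94+45)%90-45,1),A)
E
python3 -c "from h import *;look('a1.png')"
```

```text
4.3333 [604.6  20.3  23.2] [ 0.   0.1 -0. ]
blk top c_h [ 29.4 -37.7] size [ 69.8 141.8] ang_h -6.7 1377.5
blk top c_h [ 107.9 -109.8] size [124.9  53.5] ang_h 31.3 54.5
set top c_h [ 32.  -37.5] size [30.5 31.8] ang_h -4.6 163.5
set top c_h [141.7 -90.3] size [ 7.7 60.3] ang_h -1.8 36.0
84 top c_h [ 33.5 132.1] size [55.4 37.6] ang_h 4.0 304.0
84 top c_h [187.7 122.2] size [18.9 99.3] ang_h 0.1 181.0
84 top c_h [ 56.6 -98.6] size [287.7  95.1] ang_h -3.9 2105.5
blk side c_h [ 49.8 166.1] size [127.   57.9] ang_h 31.0 154.5
blk side c_h [166.1 167. ] size [66.3 16.1] ang_h -2.5 44.5
blk side c_h [54.1  6. ] size [34.9 69.5] ang_h -18.1 77.5
blk side c_h [141.   40.2] size [ 16.1 118.1] ang_h 1.5 141.5
blk side c_h [ -2.5 -47.7] size [ 80.7 139.3] ang_h 37.3 416.0
blk side c_h [   6.3 -121.2] size [197.3  26. ] ang_h 4.0 218.5
```

View pics/a1.png

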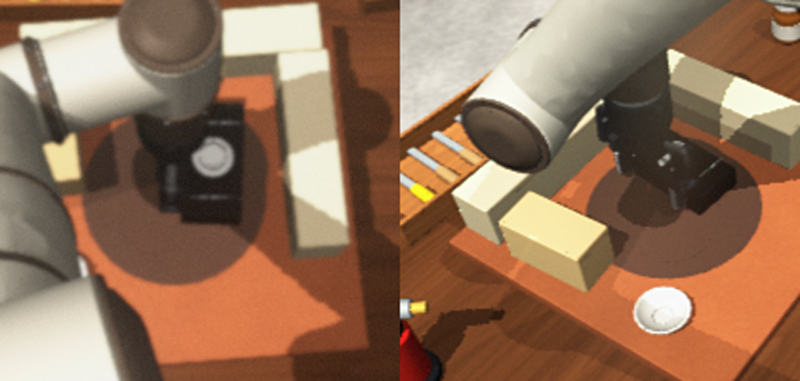

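Block followed the pusher: it's at hearth (29, −38), yaw −6.7°, with the setting riding along. Continuing.

drive_tool(plan=[[[-1, -0.1, -1.5, 0, 0.2], [-1, -0.1, -2.5, 0, 0.4], [-1, -0.15, -4, 0, 0.64], [-1, -0.15, -4, 0, 0.64], [-1, -0.15, -4, 0, 0.64], [-1, -0.15, -4, 0, 0.64], [-1, -0.15, -4, 0, 0.64], [-1, -0.15, -4, 0, 0.64], [-1, -0.15, -4, 0, 0.64], [-1, -0.15, -4, 0, 0.64], [-1, -0.1, -3, 0, 0.5], [-1, -0.1, -2, 0, 0.3], [-1, 0, -1.2, 0, 0.2], [-1, 0, -0.8, 0, 0], [-1, 0, -0.8, 0, 0]]])

```text
clock: 5.58
position: [603.2, -23.2, 23.3]
ee_rot: [0.731, -0.682, -0.0, 0.0]
contact_force: [0.8, 1.5, -1.3]
gripper_width: 85.4
grasp_force: 0.4
```

drive_tool(plan=[[[-1, 0, -0.7, 0, 0], [-1, 0, -0.7, 0, 0], [-1, 0, -0.7, 0, 0]]])

```text
clock: 5.83
position: [603.2, -25.2, 23.3]
ee_rot: [0.731, -0.682, 0.0, -0.0]
contact_force: [-0.1, -0.0, 0.1]
gripper_width: 85.7
grasp_force: 0.4
```

drive_tool(plan=[[[-1, 0, -0.7, 0, 0], [-1, 0, -0.7, 0, 0]]])

```text
clock: 6.0
position: [603.2, -26.6, 23.3]
ee_rot: [0.731, -0.682, 0.0, -0.0]
contact_force: [-0.4, 1.5, -0.6]
gripper_width: 85.3
grasp_force: 0.4
```

```bash
python3 -c "from h import *;look('a2.png')" | grep -v side
```

```text
6.1 [603.2 -26.7  23.4] [ 0.7  0.2 -0.5]
blk top c_h [ 24.7 -86.2] size [170.7  71.6] ang_h -0.6 1154.5
84 top c_h [188.2  81.7] size [ 23.5 181.3] ang_h 2.3 369.0
84 top c_h [  54.4 -130.8] size [ 30.6 287.7] ang_h -3.9 1340.5
```

drive_tool(plan=[[[-1, 0, -0.6, 0, 0], [-1, 0, -0.6, 0, 0]]])

```text
clock: 6.27
position: [603.3, -27.1, 23.4]
ee_rot: [0.731, -0.682, -0.0, -0.001]
contact_force: [-0.6, 7.1, 1.1]
gripper_width: 85.4
grasp_force: 3.5
```

drive_tool(plan=[[[-1, 0, -0.6, 0, 0], [-1, 0, -0.6, 0, 0]]])

```text
clock: 6.43
position: [603.3, -27.1, 23.4]
ee_rot: [0.731, -0.682, -0.0, -0.001]
contact_force: [-1.6, 11.3, 1.7]
gripper_width: 85.4
grasp_force: 5.8
```

drive_tool(plan=[[[-1, 0, 3, 0, 0], [-1, 0, 8, 0, 0], [-1, 0, 3, 20, 0], [-1, 0, 0, 40, 0], [-1, 0, 0, 40, 0], [0.5, -7.1, -4.8, 0, 6.92], [0.5, -7.1, -4.8, 0, 6.92], [0.5, -7.1, -4.8, 0, 6.92], [0.5, -7.1, -4.8, 0, 6.92], [0.5, -7.1, -4.8, 0, 6.92], [0.5, -7.1, -4.8, 0, 6.92], [0.5, -7.1, -4.8, 0, 6.92], [0.5, -7.1, -4.8, 0, 6.92], [0.5, -7.1, -4.8, 0, 6.92], [0.5, -7.1, -4.8, 0, 6.92], [0.5, -7.1, -4.8, 0, 6.92], [0.5, -7.1, -4.8, 0, 6.92], [0.5, -7.1, -4.8, 0, 6.92], [0.5, 0, 0, 0, 0]]])

```text
clock: 8.02
position: [509.5, -78.0, 123.3]
ee_rot: [0.999, 0.035, -0.001, 0.0]
contact_force: [-1.0, 0.2, 0.1]
gripper_width: 21.3
grasp_force: 0.0
```

```bash
python3 -c "from h import *;look('a3.png')" | grep -v side
```

```text
8.1167 [511.1 -77.5 123.6] [0.5 0.7 0.3]
blk top c_h [141.2 105.7] size [  9.7 130.5] ang_h 0.2 99.0
blk top c_h [142.4 -22.6] size [  8.7 103.8] ang_h 1.8 60.0
set top c_h [141.9  40.9] size [  7.  193.6] ang_h 0.0 101.5
84 top c_h [ -73.5 -128.7] size [16.8 32.4] ang_h -5.7 103.0
84 top c_h [115.5 147. ] size [10.6 56.6] ang_h 5.0 91.5
84 top c_h [167.1   8.5] size [ 60.2 326.7] ang_h 0.0 3427.5
```

View pics/a3.png

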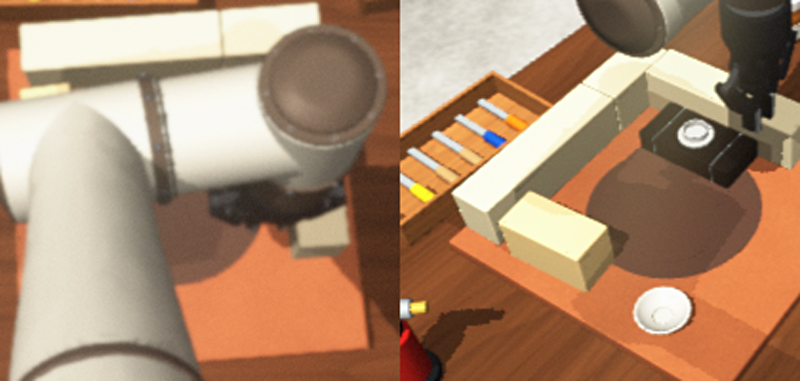

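View shows the block along the side brick (side crop 700,145) with the setting centred and undisturbed; the gripper is behind its near end.

drive_tool(plan=[[[0.5, 0, 0, -25, 0], [0.5, 0, 0, -25, 0], [0.5, 0, 0, -20, 0], [0.5, 0, 0, -12, 0], [0.5, 0, 0, -6, 0], [0.5, 0, 0, 0, 0], [0.5, 4, 0.3, 0, 0], [0.5, 3, 0.2, 0, 0], [0.5, 2, 0.1, 0, 0], [0.5, 1.5, 0.1, 0, 0], [0.5, 1.5, 0.1, 0, 0], [0.5, 1.5, 0.1, 0, 0], [0.5, 1.5, 0.1, 0, 0], [0.5, 1.5, 0.1, 0, 0], [0.5, 1.5, 0.1, 0, 0]]])

```text
clock: 9.37
position: [528.4, -75.4, 38.5]
ee_rot: [0.999, 0.034, -0.001, 0.0]
contact_force: [-14.5, 7.9, 27.3]
gripper_width: 21.3
grasp_force: 6.2
```

drive_tool(plan=[[[0.5, 2, 0.14, 0, 0], [0.5, 3, 0.2, 0, 0], [0.5, 4, 0.27, 0, 0], [0.5, 4, 0.27, 0, 0], [0.5, 4, 0.27, 0, 0], [0.5, 4, 0.27, 0, 0], [0.5, 4, 0.27, 0, 0], [0.5, 3, 0.2, 0, 0], [0.5, 2, 0.14, 0, 0], [0.5, 1, 0.07, 0, 0]]])

```text
clock: 10.2
position: [560.8, -73.2, 38.6]
ee_rot: [0.999, 0.034, 0.001, 0.0]
contact_force: [-7.6, 5.3, 19.7]
gripper_width: 21.4
grasp_force: 4.6
```

```bash
python3 -c "from h import *;look('a4.png')"|head -1
```

```text
10.3 [561.3 -73.1  38.6] [-5.9  5.3 18.6]
```

View pics/a4.png

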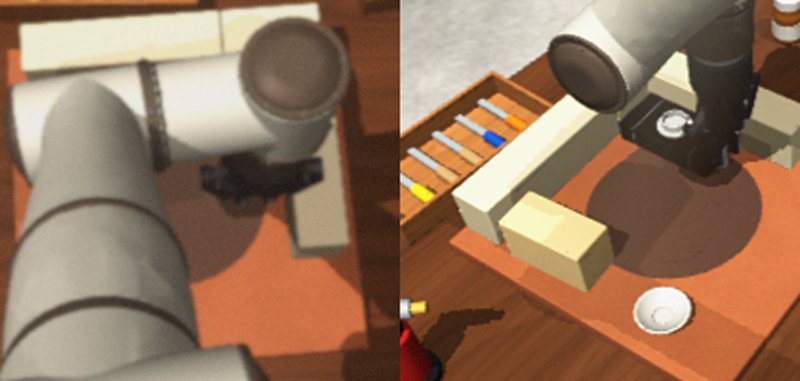

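The block is nearly at the back, but there's 19 N of upward force: the gripper knuckle is resting on the side brick. I'll back off, lift a few mm, then finish.

drive_tool(plan=[[[0.5, -3, -0.2, 0, 0], [0.5, -2, -0.1, 0, 0], [0.5, 0, 0, 3.5, 0], [0.5, 0, 0, 1, 0], [0.5, 0, 0, 0, 0]]])

```text
clock: 10.72
position: [554.8, -74.3, 39.7]
ee_rot: [0.999, 0.034, -0.0, 0.0]
contact_force: [0.4, 0.2, -0.8]
gripper_width: 21.2
grasp_force: 0.0
```

```bash
python3 - <<'E'
from h import *
look('a5.png')
f=np.load("last.npz");d=f["d2"]
W,m=maskz("side",d,42,57,(480,760,-130,0))
q=W[m][:,:2]-H;x=q@HX;y=q@HY
k=(y>-110)&(y<-60);print("block top x range",np.percentile(x[k],[1,5,50,95,99]),k.sum())
k=(x>20)&(x<120);print("y range",np.percentile(y[k],[1,5,50,95,99]))
cv2.imwrite("pics/s5.png",cv2.resize(f["p2"][150:250,210:350],(800,571),interpolation=cv2.INTER_CUBIC)[:,:,::-1])
E
```

```text
10.8167 [554.7 -74.4  39.5] [-0.6  1.4  2.3]
blk top c_h [143.1 138.4] size [ 7.1 65.2] ang_h 4.2 27.5
set top c_h [142.2 111. ] size [  6.9 120. ] ang_h 0.2 56.5
84 top c_h [ -58.5 -128.1] size [62.5 21.5] ang_h -1.6 214.5
84 top c_h [167.3   8.4] size [ 60.2 327. ] ang_h 0.1 3210.0
blk side c_h [ 50.6 166.5] size [125.2  57.9] ang_h 31.1 161.0
blk side c_h [167.2 166.5] size [64.3 17.4] ang_h 0.5 49.5
blk side c_h [ -56.1 -121. ] size [74.5 23.4] ang_h 8.7 90.5
blk side c_h [109.2 -43.3] size [248.8 168.8] ang_h 42.6 1162.5
block top x range [-32.25786471 -27.80001611  80.47702958 134.95190035 142.68437377] 575
y range [-122.56664096 -120.20152172  -72.48571928  -50.52377532  -49.35928929]
```

View pics/s5.png

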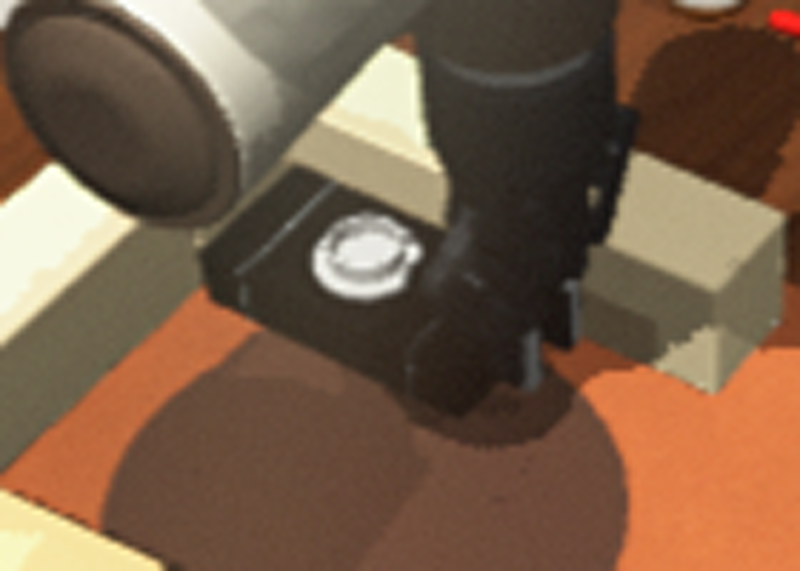

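The crop shows the block near the back bricks (far corner ~(205,255)) with a small gap left and the setting undisturbed. Forces are now free, so I'll push the last bit.

drive_tool(plan=[[[0.5, 2, 0.14, 0, 0], [0.5, 1.5, 0.1, 0, 0], [0.5, 1.5, 0.1, 0, 0], [0.5, 1.2, 0.1, 0, 0], [0.5, 1.2, 0.1, 0, 0], [0.5, 1.2, 0.1, 0, 0], [0.5, 1.2, 0.1, 0, 0], [0.5, 1, 0.1, 0, 0]]])

```text
clock: 11.48
position: [565.9, -73.6, 39.6]
ee_rot: [0.999, 0.035, 0.0, 0.0]
contact_force: [-1.7, -0.0, 0.2]
gripper_width: 21.4
grasp_force: 0.9
```

drive_tool(plan=[[[0.5, 0.8, 0.05, 0, 0], [0.5, 0.8, 0.05, 0, 0]]])

```text
clock: 11.65
position: [567.0, -73.6, 39.6]
ee_rot: [0.999, 0.035, -0.001, 0.0]
contact_force: [-3.5, -0.0, 2.7]
gripper_width: 21.3
grasp_force: 2.2
```

drive_tool(plan=[[[0.5, 0.7, 0.05, 0, 0], [0.5, 0.7, 0.05, 0, 0]]])

```text
clock: 11.82
position: [567.0, -73.6, 39.6]
ee_rot: [0.999, 0.034, -0.002, 0.0]
contact_force: [-5.6, 0.9, 5.5]
gripper_width: 21.2
grasp_force: 3.6
```

Flush at the back (position stalled, force rising gently). I'll check the arm's clearance to the torch for the brick push.

drive_tool(plan=[[[0.5, -2, -0.1, 0, 0], [0.5, -6, -0.4, 0, 0], [0.5, -10, -0.7, 0, 0], [0.5, 0, 0, 15, 0], [0.5, 0, 0, 40, 0], [0.5, 0, 0, 40, 0], [0.5, 0, 0, 40, 0]]])

```text
clock: 12.4
position: [550.1, -74.7, 176.2]
ee_rot: [0.999, 0.035, 0.0, 0.0]
contact_force: [0.9, -0.1, 0.3]
gripper_width: 21.3
grasp_force: 0.0
```

```bash
python3 - <<'E'
from h import *
f=np.load("last.npz");tcp=np.array([554.7,-74.4,39.5])
for k,n in(("d","top"),("d2","side")):
    W=cloud(n,f[k])-tcp;W=W[f[k]>0]
    for y0 in range(40,260,20):
        m=(W[:,1]>y0)&(W[:,1]<y0+20)&(W[:,2]>75)&(W[:,0]>-80)&(W[:,0]<90)
        if m.sum()>5:print(n,"dy",y0,"z rel min",np.percentile(W[m,2],[1,50]).round(),"x",np.percentile(W[m,0],[2,98]).round(),m.sum())
d=np.load("top0.npz")["d"];W=cloud("top",d)
m=(d>0)&(W[...,2]>60)&(W[...,1]>220)&(W[...,1]<420)&(W[...,0]>520)&(W[...,0]<740)
print("torch",W[m].min(0).round(),W[m].max(0).round())
look('a6.png')
E
```

```text
top dy 40 z rel min [ 80. 331.] x [-47.  23.] 873
top dy 60 z rel min [ 97. 332.] x [-50.  20.] 791
top dy 80 z rel min [293. 333.] x [-54.  18.] 707
top dy 100 z rel min [295. 337.] x [-72.  17.] 771
top dy 120 z rel min [323. 347.] x [-78.  15.] 608
top dy 140 z rel min [322. 371.] x [-78.  11.] 511
top dy 160 z rel min [323. 365.] x [-78.   8.] 435
top dy 180 z rel min [320. 339.] x [-68.   5.] 454
top dy 200 z rel min [302. 334.] x [-72.   1.] 609
top dy 220 z rel min [303. 323.] x [-55. -12.] 58
side dy 40 z rel min [ 76. 108.] x [-15.   9.] 190
side dy 60 z rel min [82. 97.] x [-16.   8.] 54
side dy 100 z rel min [270. 279.] x [-57.  20.] 16
side dy 120 z rel min [277. 320.] x [-57.  21.] 11
side dy 140 z rel min [273. 297.] x [-79. -32.] 18
side dy 160 z rel min [278. 364.] x [-80.  -4.] 324
side dy 180 z rel min [285. 341.] x [-79. -11.] 953
side dy 200 z rel min [261. 323.] x [-73.  -7.] 876
side dy 220 z rel min [273. 306.] x [-54.   4.] 597
torch [611. 325.  60.] [674. 383. 141.]
12.5 [555.2 -74.6 182.7] [ 0.4 -0.2 -0.5]
blk top c_h [  3.1 -94.5] size [94.5 49.9] ang_h -32.0 178.0
blk top c_h [ 82.3 -62.5] size [26.9 35.1] ang_h -4.5 117.0
84 top c_h [ -39.4 -128.8] size [100.2  21.7] ang_h -3.5 369.0
blk side c_h [ 51.4 165.6] size [124.8  55.4] ang_h 31.0 160.5
blk side c_h [167.1 170.8] size [62.6 18.3] ang_h 11.0 51.0
blk side c_h [ 27.8 -19.1] size [247.8 227.4] ang_h 2.4 1569.0
```

View pics/a6.png

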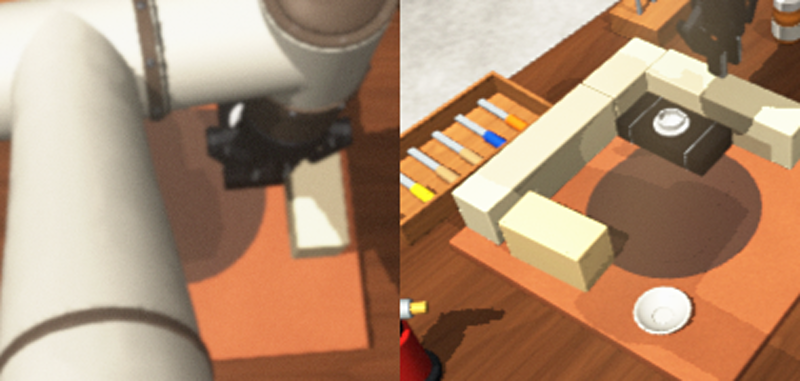

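Last side crop shows the block seated in the corner (670,130) with the setting in place, and the half brick untouched. Moving to the half brick's outer side.

drive_tool(plan=[[[-1, 4.5, 20.4, 0, -6.19], [-1, 4.5, 20.4, 0, -6.19], [-1, 4.5, 20.4, 0, -6.19], [-1, 4.5, 20.4, 0, -6.19], [-1, 4.5, 20.4, 0, -6.19], [-1, 4.5, 20.4, 0, -6.19], [-1, 4.5, 20.4, 0, -6.19], [-1, 4.5, 20.4, 0, -6.19], [-1, 4.5, 20.4, 0, -6.19], [-1, 4.5, 20.4, 0, -6.19], [-1, 4.5, 20.4, 0, -6.19], [-1, 4.5, 20.4, 0, -6.19], [-1, 4.5, 20.4, 0, -6.19], [-1, 4.5, 20.4, 0, -6.19], [-1, 0, 0, 0, 0], [-1, 0, 0, 0, 0]]])

```text
clock: 13.83
position: [613.4, 211.8, 174.2]
ee_rot: [0.752, -0.66, -0.0, -0.0]
contact_force: [0.4, -0.4, -0.5]
gripper_width: 85.5
grasp_force: 0.0
```

```bash
python3 -c "
from h import *
look('a7.png')"
```

```text
13.9333 [613.3 210.5 174.6] [-0.   1.  -0.8]
blk top c_h [  8.3 138.4] size [15.2 56.7] ang_h 14.8 27.0
blk top c_h [111.  -20.1] size [353.5 165. ] ang_h -34.1 2109.5
set top c_h [ 71.9 -84.9] size [30.9 32.3] ang_h -4.5 158.5
set top c_h [141.5  57.5] size [  7.9 226.8] ang_h -0.1 120.0
set top c_h [142.8 -90.2] size [60.   7.1] ang_h -4.5 39.5
84 top c_h [ 62.6 143.4] size [116.1  57.3] ang_h 3.4 1295.0
84 top c_h [64.7 16.6] size [326.3 287.7] ang_h -4.0 4699.0
blk side c_h [ 51.1 165.6] size [127.9  58.5] ang_h 29.8 167.0
blk side c_h [167.2 168.8] size [64.3 15.6] ang_h 3.0 51.0
blk side c_h [ 69.4 -88.2] size [305.  154.4] ang_h 39.3 1532.0
```

```bash
python3 - <<'E'
from h import *
f=np.load("last.npz");p=f["p"]
# dark mask, corners of black top on z=50
m=(p.max(2)<75).astype(np.uint8)
u0,v0=[int(x) for x in proj("top",np.r_[H+70*HX-70*HY,50])]
n,l=cv2.connectedComponents(m);k=l[v0,u0]
print("seed",u0,v0,k,(l==k).sum())
vs,us=np.nonzero(l==k);P=np.array([onz("top",u,v,50)[:2] for u,v in zip(us,vs)])-H
x=P@HX;y=P@HY
for a in(15,40,100,125):
    q=y[abs(x-a)<6];print("x",a,"y",q.min().round(1),q.max().round(1))
for b in(-110,-85,-60):
    q=x[abs(y-b)<5];print("y",b,"x",q.min().round(1),q.max().round(1))
E
```

```text
seed 348 150 0 272076
x 15 y -711.0 699.5
x 40 y -716.0 700.6
x 100 y -728.2 703.1
x 125 y -732.9 704.0
y -110 x -613.9 441.5
y -85 x -612.0 443.3
y -60 x -610.1 445.4
```

```bash
cat >> h.py <<'E'
def darkblock(p):
    g=p.max(2);m=(g<75)
    v,u=np.nonzero(m);P=np.array([onz("top",a,b,50)[:2] for a,b in zip(u,v)])-H
    x=P@HX;y=P@HY;k=(x>-20)&(x<170)&(y<-30)&(y>-135);x=x[k];y=y[k]
    for a in(10,30,110,130):
        q=y[abs(x-a)<6];print("x",a,"y",np.round([q.min(),q.max()],1) if len(q) else None)
    for b in(-112,-100,-70,-58):
        q=x[abs(y-b)<4];print("y",b,"x",np.round([q.min(),q.max()],1) if len(q) else None)
E
python3 - <<'E'
from h import *
darkblock(np.load("last.npz")["p"])
E
```

```text
x 10 y [-118.2  -49.6]
x 30 y [-118.1  -49.4]
x 110 y [-121.1  -50.9]
x 130 y [-121.1  -50.3]
y -112 x [ -3.8 139.1]
y -100 x [ -4.9 140.1]
y -70 x [ -5.3 140. ]
y -58 x [ -6.5 140.9]
```

Block is seated: left edge y≈−50, far end x≈140, setting at (72,−85). Descending beside the half brick.

drive_tool(plan=[[[-1, 4.5, 0, -30, 0], [-1, 0, 0, -30, 0], [-1, 0, 0, -30, 0], [-1, 0, 0, -30, 0], [-1, 0, 0, -20, 0], [-1, 0, 0, -10, 0], [-1, 0, 0, -5, 0], [-1, 0, 0, 0, 0], [-1, 0.6, -5, 0, 0], [-1, 0.4, -3, 0, 0], [-1, 0.2, -2, 0, 0], [-1, 0.2, -2, 0, 0], [-1, 0.2, -2, 0, 0], [-1, 0.2, -2, 0, 0], [-1, 0.2, -2, 0, 0]]])

```text
clock: 15.18
position: [620.8, 193.7, 20.6]
ee_rot: [0.751, -0.66, 0.0, -0.001]
contact_force: [-0.1, 3.0, 1.7]
gripper_width: 85.5
grasp_force: 0.0
```

drive_tool(plan=[[[-1, 0.2, -2, 0, 0], [-1, 0.3, -3, 0, -0.1], [-1, 0.4, -4, 0, -0.15], [-1, 0.4, -5, 0, -0.15], [-1, 0.4, -5, 0, -0.15], [-1, 0.4, -5, 0, -0.15], [-1, 0.4, -5, 0, -0.15], [-1, 0.4, -5, 0, -0.15], [-1, 0.4, -5, 0, -0.15], [-1, 0.4, -5, 0, -0.15], [-1, 0.4, -5, 0, -0.15], [-1, 0.4, -5, 0, -0.15], [-1, 0.4, -5, 0, -0.15], [-1, 0.4, -5, 0, -0.15], [-1, 0.4, -5, 0, -0.15], [-1, 0.4, -5, 0, -0.15], [-1, 0.4, -5, 0, -0.15], [-1, 0.4, -5, 0, -0.15], [-1, 0.3, -4, 0, -0.15], [-1, 0.1, -2, 0, 0]]])

```text
clock: 16.85
position: [627.4, 102.3, 19.8]
ee_rot: [0.735, -0.678, -0.0, 0.0]
contact_force: [-0.3, 3.9, 2.2]
gripper_width: 85.4
grasp_force: 0.0
```

```bash
python3 -c "
from h import *
look('a8.png');darkblock(np.load('last.npz')['p'])"
```

```text
16.95 [627.3 102.4  19.6] [0.3 1.5 0.4]
blk top c_h [ 6.  46.6] size [ 5.1 55.2] ang_h 0.3 26.5
blk top c_h [ 73.  -35.1] size [149.5 173.1] ang_h 0.5 2018.5
set top c_h [ 71.9 -84.9] size [30.7 32.4] ang_h -5.1 160.5
set top c_h [142.6 -34.6] size [  8.6 171.4] ang_h -0.8 89.0
84 top c_h [61.7 43.2] size [ 57.3 118.9] ang_h -4.3 1040.5
84 top c_h [ 53.9 -50.5] size [287.  208.2] ang_h -0.1 3333.5
blk side c_h [ 8.  59.4] size [83.6 16.9] ang_h -7.3 89.5
blk side c_h [82.3 88.7] size [32. 67.] ang_h -5.8 65.5
blk side c_h [142.1 132.2] size [93.6 28. ] ang_h -11.6 142.5
blk side c_h [ 28.2 -82.1] size [243.8  98.5] ang_h 1.9 1430.0
x 10 y [-118.2  -31.3]
x 30 y [-118.1  -31.4]
x 110 y [-122.6  -50.9]
x 130 y [-122.5  -50.9]
y -112 x [ -3.8 139.1]
y -100 x [ -4.9 140.1]
y -70 x [-18.7 140. ]
y -58 x [-19.9 138.5]
```

drive_tool(plan=[[[-1, 0.2, -2, 0, 0], [-1, 0.3, -4, 0, -0.1], [-1, 0.4, -5, 0, -0.1], [-1, 0.4, -5, 0, -0.1], [-1, 0.4, -5, 0, -0.1], [-1, 0.4, -5, 0, -0.1], [-1, 0.4, -5, 0, -0.1], [-1, 0.4, -5, 0, -0.1], [-1, 0.4, -5, 0, 0], [-1, 0.4, -5, 0, 0], [-1, 0.3, -4, 0, 0], [-1, 0.2, -3, 0, 0], [-1, 0.1, -2, 0, 0], [-1, 0.1, -1, 0, 0], [-1, 0.1, -1, 0, 0], [-1, 0.1, -1, 0, 0]]])

```text
clock: 18.28
position: [632.0, 45.1, 19.8]
ee_rot: [0.731, -0.682, -0.0, 0.0]
contact_force: [-0.8, 3.0, 1.7]
gripper_width: 85.3
grasp_force: 0.2
```

```bash
python3 - <<'E'
from h import *
look('a9.png')
# gap in side/top: rows of top image across brick/block boundary at x_h=20
p=np.load('last.npz')['p']
for a in(20,35):
    print(a,[(y,int(p[int(round(v)),int(round(u))].max())) for y in range(-60,-20,3) for u,v in [proj("top",np.r_[H+a*HX+y*HY,50])]])
E
```

```text
18.3833 [632.   45.   19.7] [-0.6  2.   0.6]
blk top c_h [  6.1 -10.6] size [ 5.7 50.9] ang_h 0.5 25.5
blk top c_h [ 27.6 -75.9] size [242.4 103.1] ang_h 3.3 1962.5
set top c_h [ 72.  -83.8] size [33.  32.3] ang_h -4.5 160.0
set top c_h [141.6 -90.1] size [60.   9.4] ang_h -4.5 33.5
84 top c_h [ 61.6 -11.4] size [115.1  58. ] ang_h -0.5 949.5
84 top c_h [ 57.6 -81.6] size [287.7 129.4] ang_h -3.8 2494.0
blk side c_h [8.5 4.8] size [81.6 17.1] ang_h -9.0 81.5
blk side c_h [81.4 29. ] size [70.7 31.7] ang_h -0.0 81.0
blk side c_h [145.7 106. ] size [157.7  60.1] ang_h -19.0 222.5
blk side c_h [ 27.  -87.8] size [239.7  89. ] ang_h 2.1 1029.5
20 [(-60, 42), (-57, 42), (-54, 40), (-51, 49), (-48, 65), (-45, 88), (-42, 156), (-39, 174), (-36, 183), (-33, 187), (-30, 190), (-27, 186), (-24, 166), (-21, 168)]
35 [(-60, 44), (-57, 41), (-54, 36), (-51, 44), (-48, 67), (-45, 97), (-42, 139), (-39, 194), (-36, 198), (-33, 198), (-30, 198), (-27, 197), (-24, 197), (-21, 195)]
```

drive_tool(plan=[[[-1, 0.1, -1.5, 0, 0], [-1, 0.1, -1.5, 0, 0], [-1, 0.1, -1.5, 0, 0], [-1, 0.1, -1.5, 0, 0], [-1, 0.1, -1, 0, 0], [-1, 0, -1, 0, 0], [-1, 0, -0.8, 0, 0]]])

```text
clock: 18.97
position: [632.6, 36.1, 19.8]
ee_rot: [0.731, -0.682, 0.0, -0.0]
contact_force: [0.0, 2.1, -0.3]
gripper_width: 85.4
grasp_force: 0.3
```

drive_tool(plan=[[[-1, 0, -0.7, 0, 0], [-1, 0, -0.7, 0, 0]]])

```text
clock: 19.13
position: [632.6, 34.8, 19.8]
ee_rot: [0.731, -0.682, 0.0, -0.0]
contact_force: [-0.1, 2.1, 0.4]
gripper_width: 85.6
grasp_force: 0.3
```

drive_tool(plan=[[[-1, 0, -0.7, 0, 0], [-1, 0, -0.7, 0, 0]]])

```text
clock: 19.3
position: [632.6, 33.4, 19.8]
ee_rot: [0.731, -0.682, 0.0, -0.0]
contact_force: [-0.1, 3.7, 0.9]
gripper_width: 85.2
grasp_force: 0.3
```

drive_tool(plan=[[[-1, 0, -0.6, 0, 0], [-1, 0, -0.6, 0, 0]]])

```text
clock: 19.47
position: [632.7, 33.0, 19.9]
ee_rot: [0.731, -0.682, -0.0, -0.001]
contact_force: [-1.3, 8.1, 2.4]
gripper_width: 85.4
grasp_force: 1.3
```

drive_tool(plan=[[[-1, 0, -0.6, 0, 0], [-1, 0, -0.6, 0, 0]]])

```text
clock: 19.63
position: [632.6, 32.9, 20.0]
ee_rot: [0.731, -0.682, -0.0, -0.001]
contact_force: [-2.6, 11.2, 2.2]
gripper_width: 85.5
grasp_force: 2.0
```

drive_tool(plan=[[[-1, 0, -0.6, 0, 0], [-1, 0, 0, 0, 0], [-1, -0.1, 2, 0, 0], [-1, -0.4, 6, 0, 0], [-1, -1, 15, 0, 0], [-1, 0, 10, 10, 0], [-1, 0, 0, 40, 0], [-1, 0, 0, 40, 0], [-1, 0, 0, 40, 0], [-1, 0, 0, 40, 0], [-1, 0, 30, 10, 0], [-1, 0, 35, 0, 0], [-1, 0, 35, 0, 0], [-1, 0, 35, 0, 0], [-1, 0, 35, 0, 0], [-1, 0, 0, 0, 0], [-1, 0, 0, 0, 0]]])

```text
clock: 21.05
position: [630.4, 235.8, 200.0]
ee_rot: [0.732, -0.681, 0.0, 0.0]
contact_force: [-0.2, -0.4, 0.2]
gripper_width: 85.1
grasp_force: 0.0
```

```bash
python3 - <<'E'
from h import *
look('b1.png');p=np.load('last.npz')['p'];darkblock(p)
for a in(20,60,100):
    print(a,[(y,int(p[int(round(v)),int(round(u))].max())) for y in range(-62,-40,2) for u,v in [proj("top",np.r_[H+a*HX+y*HY,84])]])
E
```

```text
21.15 [630.7 233.4 200.1] [1.  0.5 0.4]
blk top c_h [  6.5 -19.4] size [ 5.5 55.1] ang_h -1.9 27.0
blk top c_h [ 94.5 -34.5] size [384.  181.9] ang_h -38.3 2088.5
set top c_h [ 71.9 -84.9] size [30.7 32.4] ang_h -5.1 161.5
set top c_h [142.5  98.7] size [  8.2 144.3] ang_h -0.7 79.5
set top c_h [142.6 -49.1] size [  8.3 142.6] ang_h -1.2 72.5
84 top c_h [ 61.6 -19.7] size [115.2  56.8] ang_h -0.0 1284.0
84 top c_h [64.4 16.5] size [287.7 326.2] ang_h -3.9 4704.0
blk side c_h [142.7  86.4] size [192.5  62. ] ang_h -15.5 257.5
blk side c_h [ 80.9 -92.4] size [21.5 21.3] ang_h -2.3 33.0
blk side c_h [ 26.9 -59.5] size [241.6 146.8] ang_h 1.8 974.5
x 10 y [-118.2  -49. ]
x 30 y [-118.1  -55.4]
x 110 y [-118.6  -55.4]
x 130 y [-118.9  -53.3]
y -112 x [ -3.8 139.1]
y -100 x [ -4.9 140.1]
y -70 x [ -5.3 140. ]
y -58 x [-10.9 140.9]
20 [(-62, 52), (-60, 48), (-58, 44), (-56, 44), (-54, 48), (-52, 59), (-50, 112), (-48, 191), (-46, 231), (-44, 242), (-42, 244)]
60 [(-62, 210), (-60, 163), (-58, 98), (-56, 55), (-54, 49), (-52, 71), (-50, 135), (-48, 205), (-46, 237), (-44, 242), (-42, 243)]
100 [(-62, 69), (-60, 65), (-58, 71), (-56, 69), (-54, 69), (-52, 89), (-50, 89), (-48, 136), (-46, 179), (-44, 200), (-42, 199)]
```

View pics/b1.png

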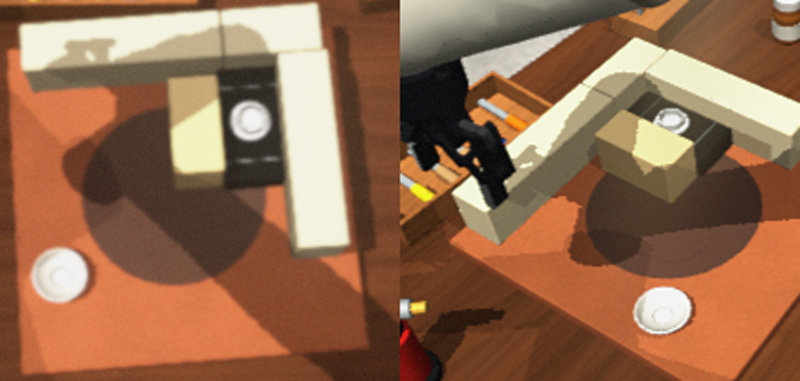

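The final picture shows the block tight in the corner with the setting centred at top crop (250,120). The half brick (195,130) lies along its open side, the dish is untouched, and the arm is clear.

```bash
python3 -c "from bench import *;print(job_done())"
```

```text
the job is handed in; nothing more can be done
None
```

The job is handed in at about 21 s: the charcoal block sits flush in the firebrick corner with the setting still in place on top, the half brick lies flush along its open side, and the only slip was the gripper briefly resting on the side brick (27 N measured, under the 40 N limit).

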